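# Count grinding balls on a rocking pocket board

## Task

Count out two grinding balls on the small white rocking board: tip its pocket end fully down so that the steel balls roll along the lanes and one drops into each of the two pockets, then tip the board fully back so that the spare ball rolls home into the channel. Leave it tipped back, with a ball in each pocket and the spare at rest in the channel.

Things in the scene. Friction and masses are not known exactly. Their poses are not given: they have to be found in the camera images.
- counting_board: White plastic walled board (tray 158 x 60 mm) rocking like a seesaw on a fixed stand. Origin: its middle, on the hinge axis, 55 mm above the worktop; y: hinge axis, level; x: from channel end (near the robot) to pocket end; z: up from the board. Floor at z = 6 mm, rims at 25 mm. Rocks 0.22 rad either way from level to firm stops; starts channel end down; friction (0.2 N m) keeps it where it is left.
- pocket_tab (a point): middle of the top of the flat ridged thumb tab beyond the pocket end (far from the robot), at board x = 97, z = 6 mm; tab 37 mm long, 44 mm wide. Pressing it down with 2 to 4 N tips the pocket end down; about 82 mm above the worktop when up, 40 mm when down. Pockets: two round, 23 mm wide, 7 mm deep, at board x = 63, y = -14 and +14 mm, one at the end of each lane.
- channel_tab (a point): the same on the tab at the channel end (near the robot), at board x = -97, z = 6 mm; starts down (40 mm above the worktop), rises to 82 mm. The channel is the open stretch from the end wall at board x = -75 mm to the lane divider at x = -48 mm. The stand's two cheeks beside the board's middle are 64 mm high.
- ball_1: bright steel grinding ball, 20 mm across, about 33 g, rolls freely; origin at its centre. The three balls are alike and start in the channel of the counting board, this one at the -y lane.
- ball_2: bright steel grinding ball, 20 mm across, about 33 g, rolls freely; origin at its centre. The three balls are alike and start in the channel of the counting board, this one at the +y lane.
- ball_3: bright steel grinding ball, 20 mm across, about 33 g, rolls freely; origin at its centre. The three balls are alike and start in the channel of the counting board, this one just inside the +y lane behind another ball. Balls roll the board's length in under 1 s.

How it is judged (in metres and radians):
On the way:
1. with the pocket end tipped down, a ball lies in each pocket (angle between counting_board's own x axis and vertical above 1.67 rad and ((x of ball_1 in the frame of counting_board between 0.053 and 0.073 m and y of ball_1 in the frame of counting_board between -0.024 and -0.004 m and z of ball_1 in the frame of counting_board between 0.004 and 0.0125 m) or (x of ball_2 in the frame of counting_board between 0.053 and 0.073 m and y of ball_2 in the frame of counting_board between -0.024 and -0.004 m and z of ball_2 in the frame of counting_board between 0.004 and 0.0125 m) or (x of ball_3 in the frame of counting_board between 0.053 and 0.073 m and y of ball_3 in the frame of counting_board between -0.024 and -0.004 m and z of ball_3 in the frame of counting_board between 0.004 and 0.0125 m)) and ((x of ball_1 in the frame of counting_board between 0.053 and 0.073 m and y of ball_1 in the frame of counting_board between 0.004 and 0.024 m and z of ball_1 in the frame of counting_board between 0.004 and 0.0125 m) or (x of ball_2 in the frame of counting_board between 0.053 and 0.073 m and y of ball_2 in the frame of counting_board between 0.004 and 0.024 m and z of ball_2 in the frame of counting_board between 0.004 and 0.0125 m) or (x of ball_3 in the frame of counting_board between 0.053 and 0.073 m and y of ball_3 in the frame of counting_board between 0.004 and 0.024 m and z of ball_3 in the frame of counting_board between 0.004 and 0.0125 m))), for 0.1 s.
At the end, for the whole second after the job is handed in: The board is tipped back with its channel end down by at least 0.12 rad (full stop 0.22), one ball sits down in each of the two pockets (within 10 mm of its middle, sunk at least 3.5 mm below the lane floor), the third ball lies in the channel (its centre within 30 mm of the end wall), all at rest (angle between counting_board's own x axis and vertical below 1.45 rad and ((x of ball_1 in the frame of counting_board between 0.053 and 0.073 m and y of ball_1 in the frame of counting_board between -0.024 and -0.004 m and z of ball_1 in the frame of counting_board between 0.004 and 0.0125 m) or (x of ball_2 in the frame of counting_board between 0.053 and 0.073 m and y of ball_2 in the frame of counting_board between -0.024 and -0.004 m and z of ball_2 in the frame of counting_board between 0.004 and 0.0125 m) or (x of ball_3 in the frame of counting_board between 0.053 and 0.073 m and y of ball_3 in the frame of counting_board between -0.024 and -0.004 m and z of ball_3 in the frame of counting_board between 0.004 and 0.0125 m)) and ((x of ball_1 in the frame of counting_board between 0.053 and 0.073 m and y of ball_1 in the frame of counting_board between 0.004 and 0.024 m and z of ball_1 in the frame of counting_board between 0.004 and 0.0125 m) or (x of ball_2 in the frame of counting_board between 0.053 and 0.073 m and y of ball_2 in the frame of counting_board between 0.004 and 0.024 m and z of ball_2 in the frame of counting_board between 0.004 and 0.0125 m) or (x of ball_3 in the frame of counting_board between 0.053 and 0.073 m and y of ball_3 in the frame of counting_board between 0.004 and 0.024 m and z of ball_3 in the frame of counting_board between 0.004 and 0.0125 m)) and ((x of ball_1 in the frame of counting_board between -0.08 and -0.045 m and y of ball_1 in the frame of counting_board between -0.03 and 0.03 m and z of ball_1 in the frame of counting_board between 0.01 and 0.024 m) or (x of ball_2 in the frame of counting_board between -0.08 and -0.045 m and y of ball_2 in the frame of counting_board between -0.03 and 0.03 m and z of ball_2 in the frame of counting_board between 0.01 and 0.024 m) or (x of ball_3 in the frame of counting_board between -0.08 and -0.045 m and y of ball_3 in the frame of counting_board between -0.03 and 0.03 m and z of ball_3 in the frame of counting_board between 0.01 and 0.024 m)) and linear speed of each of ball_1, ball_2, ball_3 below 0.03 m/s); the robot touches nothing.
It also fails if it takes over 40 s, if anything falls off the work surface, if the arm or the gripper's body presses on something with over 40 N, if the wrist force passes 120 N, or if a joint passes its speed limit or range.

## Robot

A 6-joint arm with a two-finger parallel gripper is mounted at the origin on a cart in front of the work surface, level with it; the furniture and walls round the work are solid. World frame = base frame: x ahead of the robot, y to its left, z up, the work surface at z = 0. Lengths are in m, angles in degrees, forces in N, time in s.
With the tool pointing down it reaches from about 0.375 to 0.825 m from the base axis. Payload 5.5 kg.
Tool frame: the origin (TCP) lies at the very end of the fingers, on their centre line; the grasp point (between the pads) lies 19 mm behind it; z points along the fingers, y is the line along which they close (so a half turn about z gives the same grasp; the last joint's range is limited). The gripper opens to 85 mm and grips with 20 to 120 N. Pads are 22 mm wide; open, the fingers measure 114 mm over their backs; the gripper's body (76 mm by 85 mm) begins 54 mm behind the grasp point. The pads swing forward as they close: fully open they stand 13 mm farther back than shut.
Start: joints at [-73.797, 17.962, -2.699, 69.339, 0, 90], TCP at [0.167, -0.576, 0.231] pointing down, gripper open.
Joint ranges: [-152.73, 152.73], [-39.44, 99.34], [-58.76, 71.6], [-118.89, 123.64], [-81.53, 83.1], [-180, 180]. Speed limits (degrees/s): [136.94, 136.94, 172.46, 180, 180, 180].

## Interface

Orientations are given as a 3x3 rotation matrix whose columns are the frame's x, y, z axes.
In Python, from bench import telemetry, viewer, manip gives the robot as it stands.
- The arm moves only by the shell command python3 -m jog 'ROWS'. ROWS is a JSON object of lists of equal length, an entry for each row: "grip": the gripper's target within -1 to 1 (shut at 1, half-way at 0, fully open at -1); "dp": the shift along the tool's x, y, z normalised to -1 to 1, where 1 is 100 cm, a list of three; "roll": the turn about the tool's z normalised to -1 to 1, where 1 is 0.15 rad. A call has 1 to 20 rows; each row shifts and turns the commanded pose from where the row before left it, along the tool's axes as they then stand; what a row does not reach is not made up. A row lasts 1/8 s, in which the tool goes at most 62.5 mm and 10.7 degrees, less where a joint would pass 70% of its speed; a pose out of reach is approached as far as the arm can. A call with a number of a shift or a turn outside -1 to 1 is refused whole. A call with a gripper value outside its range is refused whole. The fingers move at their own pace and stop on an object; the grip force is fixed at half the most. Time passes only in rows, so rows that do not move let the fingers close. It gives the time, the measured TCP pose, the force, the opening and the grip force at its end, in the units of the state.
- telemetry.get_obs(): the state, without advancing time (a new reading comes with each control period).
- viewer.grab_frame(name): name is "side" or "top" or "wrist"; returns the picture (384x512x3 uint8, red, green, blue); there is no depth.
- viewer.calibration(name): a dict with "camera_matrix" (3x3 intrinsics, pixels), "view" (4x4, takes a point from world to camera coordinates). Camera axes: x right, y down, z forward; pixel columns grow to the right and rows downward; lengths in m; the calibration is good to about 2 mm. A picture is of the moment at which its call begins: read the wrist's pose just before it. calibration takes no time and is no camera call; for the wrist camera it gives the pose at the moment of the call.
- manip.close_job(): hands the job in; it is judged then, once.
Trained networks look in the newest picture that a camera, given by its name, has taken for a name from the list of things; names that differ only in an ending like _2 or _b are one class to them, and where a whole thing is asked for, a point or a joint stands for the part that bears it (a point fixed in the world has none). Each returns a list of dicts, best first, with "conf" (0 to 1); they miss things now and then, are a little off and sometimes report something else, mostly with a low value. They report only what shows in the picture. A call takes as long as a camera call.
- viewer.search_frame(camera, target): "box" ([left, top, right, bottom] in pixels, round what is visible of it).
The state is a dict: "time_s": time; "joints": joint angles; "joint_velocities": joint speeds; "joint_efforts": joint torques, N m; "tcp_pos": TCP position; "tool_rot": TCP orientation; "ft_force": force on the tool from outside, world axes, zero at the start; "wrist_torque": the same for the moment, N m; "width": finger opening in m; "grasp_force": force on a finger pad.
Only numpy, scipy, OpenCV 4.12 (cv2) and the standard library are available. Lean on these libraries where they do the work, as an engineer would, in place of code of your own. Each camera call takes 0.05 s, during which the arm holds its last target. There are 200 camera calls.

## Working session

There is one attempt and no reset: what is moved stays moved. The work goes in short steps, Python scripts to look and compute and a shell command to move; the robot and the scene stay as the last step left them, time stands still between calls to the robot, and variables do not carry over. Pictures are saved under pics/ and viewed, at most 10 in all, crops included, and the job is handed in when it is done.

```bash
mkdir -p pics
python3 - <<'E'
from bench import telemetry, viewer
import cv2, numpy as np
o=telemetry.get_obs(); print(o['time_s'],o['tcp_pos'],o['tool_rot'])
ims=[]
for c in ['side','top']:
    im=viewer.grab_frame(c); cv2.imwrite(f'pics/{c}0.png',im[:,:,::-1])
    k=viewer.calibration(c); print(c,np.array(k['camera_matrix']).tolist(),np.round(k['view'],4).tolist())
    for t in ['counting_board','pocket_tab','channel_tab','ball_1']:
        print(t,[(np.round(d['box']).tolist(),round(d['conf'],2)) for d in viewer.search_frame(c,t)])
E
```

```text
0.0 [ 0.16726296 -0.57560392  0.23042964] [[ 9.60274733e-01  2.79055872e-01 -5.06753822e-04]
 [ 2.79056331e-01 -9.60273297e-01  1.66085006e-03]
 [-2.31522030e-05 -1.73628521e-03 -9.99998492e-01]]
side [[429.1546927814335, 0.0, 256.0371047768822], [0.0, 429.1546927814335, 195.5874499420321], [0.0, 0.0, 1.0]] [[-0.8701, -0.493, 0.0032, 0.5808], [-0.2583, 0.4503, -0.8547, 0.1563], [0.4199, -0.7445, -0.5191, 0.8199], [0.0, 0.0, 0.0, 1.0]]
counting_board [([228.0, 180.0, 332.0, 237.0], 0.97)]
pocket_tab [([230.0, 180.0, 332.0, 235.0], 0.85)]
channel_tab [([229.0, 179.0, 334.0, 236.0], 0.92)]
ball_1 [([309.0, 204.0, 316.0, 214.0], 0.53)]
top [[493.25599882522715, 0.0, 258.60072423553714], [0.0, 493.25599882522715, 197.4926994421996], [0.0, 0.0, 1.0]] [[-0.0009, -1.0, -0.0086, 0.1996], [-0.9887, 0.0022, -0.15, 0.5678], [0.15, 0.0083, -0.9887, 0.8558], [0.0, 0.0, 0.0, 1.0]]
counting_board [([273.0, 146.0, 324.0, 278.0], 0.91), ([288.0, 235.0, 300.0, 246.0], 0.72)]
pocket_tab []
channel_tab [([272.0, 150.0, 320.0, 280.0], 0.74)]
ball_1 [([288.0, 237.0, 301.0, 247.0], 0.66)]
```

View pics/top0.png

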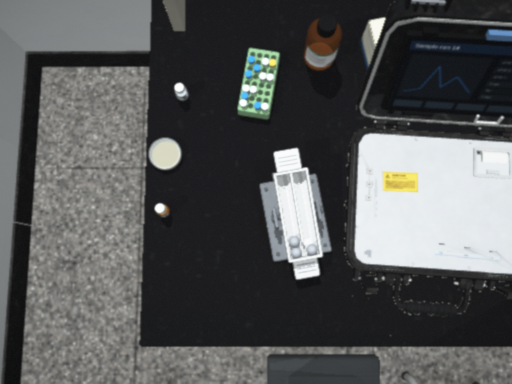

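View pics/side0.png

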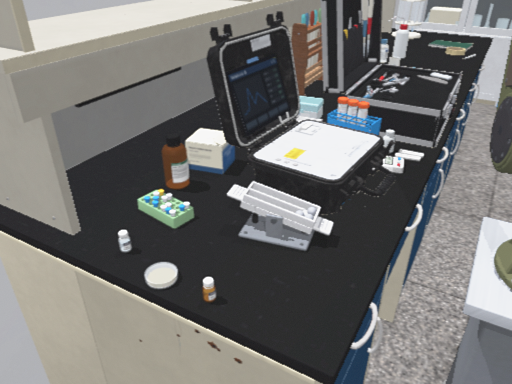

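```bash
cat > h.py <<'E'
from bench import telemetry, viewer
import numpy as np
def ray(c,uv,z):
    k=viewer.calibration(c);V=np.array(k['view']);R,t=V[:3,:3],V[:3,3]
    d=R.T@np.linalg.solve(np.array(k['camera_matrix']),[*uv,1]);o=-R.T@t
    return o+d*(z-o[2])/d[2]
def proj(c,p):
    k=viewer.calibration(c);V=np.array(k['view']);q=np.array(k['camera_matrix'])@(V[:3,:3]@p+V[:3,3]);return q[:2]/q[2]
E
python3 - <<'E'
from h import *
import cv2
P=ray('top',(287,159),.082);C=ray('top',(306,269),.040);M=(P+C)/2
print(P,C,M,np.linalg.norm((P-C)[:2]),np.degrees(np.arctan2(*(P-C)[1::-1])))
for uv in [(355,270),(355,135)]: print('case',ray('top',uv,.06))
print('lid',ray('top',(362,110),.1))
o=telemetry.get_obs();R=np.array(o['tool_rot'])
print('side check',proj('side',P),proj('side',C))
u=(P-C);u[2]=0;u/=np.linalg.norm(u)
for n,T in [('P',P),('C',C)]: print(n,R.T@(T-o['tcp_pos']))
cv2.imwrite('pics/c.png',cv2.resize(cv2.imread('pics/top0.png')[140:290,240:350],None,fx=4,fy=4,interpolation=cv2.INTER_CUBIC))
E
```

```text
[0.63092064 0.14814278 0.082     ] [0.43901476 0.11394787 0.04      ] [0.5349677  0.13104533 0.061     ] 0.19492860140637927 10.10326135626796
case [0.43707062 0.03010945 0.06      ]
case [0.68042743 0.02276214 0.06      ]
lid [0.7142252  0.01687052 0.1       ]
side check [237.20986114 190.95655017] [324.23421492 224.24381934]
P [ 0.64721905 -0.56616409  0.1492829 ]
C [ 0.4533949  -0.58687682  0.19128695]
```

View pics/c.png

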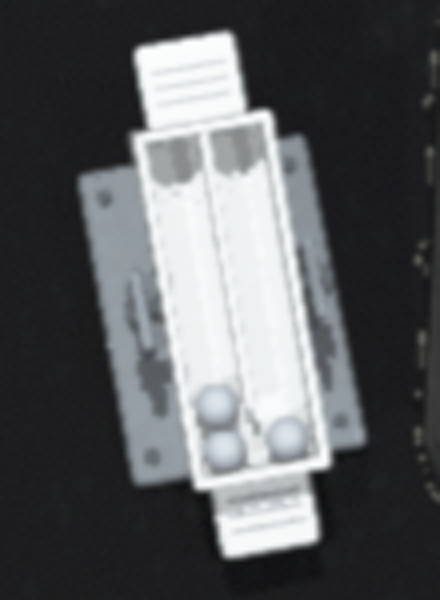

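```bash
python3 -m jog '{"grip":[1,1,1,1,1,1,1,1,1,1,1,1,1,1,1],"dp":[[0.0333,-0.0365,0],[0.0333,-0.0365,0],[0.0333,-0.0365,0],[0.0333,-0.0365,0],[0.0333,-0.0365,0],[0.0333,-0.0365,0],[0.0333,-0.0365,0],[0.0333,-0.0365,0],[0.0333,-0.0365,0],[0.0333,-0.0365,0],[0.0333,-0.0365,0],[0.0333,-0.0365,0],[0.0333,-0.0365,0],[0,0,0],[0,0,0]],"roll":[0,0,0,0,0,0,0,0,0,0,0,0,0,0.7,0]}'
python3 - <<'E'
from h import *
o=telemetry.get_obs();R=np.array(o['tool_rot']);print(R.T@(np.array([.6347,.1488,.15])-o['tcp_pos']))
E
```

```text
time_s: 2.38
tcp_pos: [0.4507, 0.0008, 0.2313]
tool_rot: [[0.984, 0.179, -0.0], [0.179, -0.984, -0.0], [-0.0, 0.0, -1.0]]
ft_force: [0.5, -0.3, -0.9]
width: -0.0
grasp_force: 0.0
[ 0.20751242 -0.11262615  0.08119811]
```

```bash
python3 -m jog '{"grip":[1,1,1,1,1,1,1,1],"dp":[[0.0346,-0.0188,0],[0.0346,-0.0188,0],[0.0346,-0.0188,0],[0.0346,-0.0188,0.02],[0.0346,-0.0188,0.04],[0.0346,-0.0188,0.04],[0,0,0.032],[0,0,0]],"roll":[0,0,0,0,0,0,0,0]}'
python3 - <<'E'
from h import *
import cv2
o=telemetry.get_obs();print(o['tcp_pos'],o['ft_force'],proj('side',np.array(o['tcp_pos'])))
a=viewer.grab_frame('side')[130:280,180:380];b=viewer.grab_frame('wrist')
cv2.imwrite('pics/a1.png',np.hstack([cv2.resize(a,(400,300)),cv2.resize(b,(400,300))])[:,:,::-1])
E
```

```text
time_s: 3.38
tcp_pos: [0.635, 0.1339, 0.0963]
tool_rot: [[0.979, 0.202, -0.009], [0.202, -0.979, 0.011], [-0.006, -0.012, -1.0]]
ft_force: [-1.2, 0.2, -0.3]
width: -0.0001
grasp_force: 0.0
[0.63496643 0.13387094 0.09629836] [-1.16530664  0.15341471 -0.25708928] [238.93949574 181.96011709]
```

View pics/a1.png

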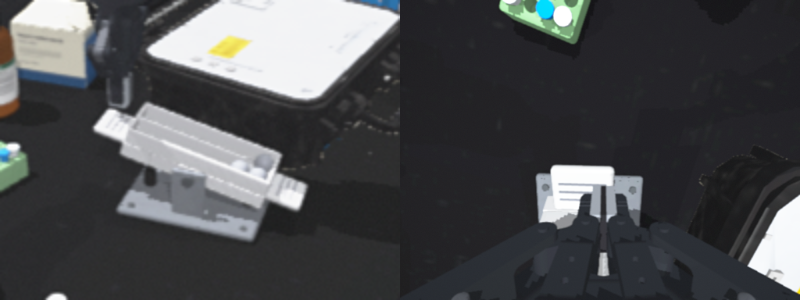

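The fingertips (left view, about (120,105)) sit over the pocket tab, a little to its -y side. I'll let the arm settle and measure again.

```bash
python3 -m jog '{"grip":[1,1],"dp":[[0,0,0],[0,0,0]],"roll":[0,0]}'
python3 - <<'E'
from h import *
o=telemetry.get_obs();R=np.array(o['tool_rot']);print(R.T@(np.array([.6347,.1488,.095])-o['tcp_pos']))
E
```

```text
time_s: 3.72
tcp_pos: [0.6384, 0.1351, 0.1013]
tool_rot: [[0.979, 0.202, 0.0], [0.202, -0.979, 0.013], [0.003, -0.012, -1.0]]
ft_force: [0.1, 0.2, 0.1]
width: -0.0
grasp_force: 0.0
[-0.00086347 -0.01403886  0.00651976]
```

```bash
python3 -m jog '{"grip":[1,1,1,1,1,1,1,1,1,1,1,1,1],"dp":[[-0.001,-0.014,0],[0,0,0.01],[0,0,0.006],[0,0,0.006],[0,0,0.007],[0,0,0.007],[0,0,0.007],[0,0,0.006],[0,0,0.005],[0,0,0.004],[0,0,0.003],[0,0,0.002],[0,0,0]],"roll":[0,0,0,0,0,0,0,0,0,0,0,0,0]}'
python3 - <<'E'
from h import *
import cv2
a=viewer.grab_frame('side')[150:260,200:360]
cv2.imwrite('pics/a2.png',cv2.resize(a,(640,440),interpolation=cv2.INTER_CUBIC)[:,:,::-1])
E
```

```text
time_s: 5.35
tcp_pos: [0.6343, 0.1436, 0.0403]
tool_rot: [[0.977, 0.212, -0.003], [0.212, -0.977, 0.017], [0.001, -0.017, -1.0]]
ft_force: [-8.4, -3.6, 30.7]
width: 0.0002
grasp_force: 13.9
```

View pics/a2.png

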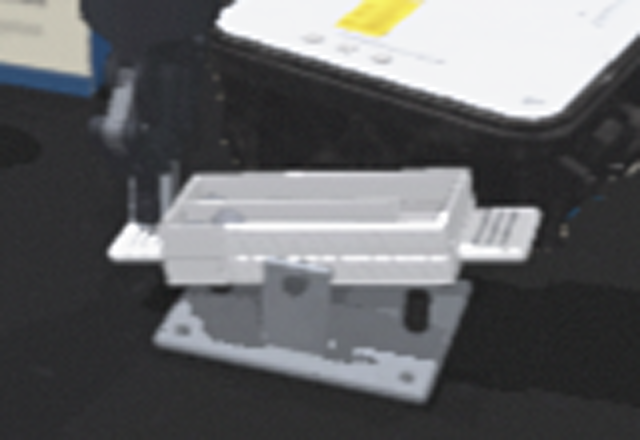

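The pocket end is fully down with 31 N at the stop, and a ball shows near the pocket end at about (228,215). I'll lift and move over to the channel end.

```bash
python3 -m jog '{"grip":[1,1,1,1,1,1,1,1,1,1,1,1],"dp":[[0,0,-0.01],[0,0,-0.03],[0,0,-0.03],[0,0,-0.03],[-0.033,-0.002,0],[-0.033,-0.002,0],[-0.033,-0.002,0],[-0.033,-0.002,0],[-0.033,-0.002,0],[-0.033,-0.002,0],[0,0,0],[0,0,0]],"roll":[0,0,0,0,0,0,0,0,0,0,0,0]}'
python3 - <<'E'
from h import *
import cv2
o=telemetry.get_obs();R=np.array(o['tool_rot']);print(R.T@(np.array([.4378,.1137,.095])-o['tcp_pos']))
a=viewer.grab_frame('top')[135:285,220:370];b=viewer.grab_frame('side')[150:260,200:350]
cv2.imwrite('pics/a3.png',np.hstack([cv2.resize(a,(400,400),interpolation=3),cv2.resize(b,(400,400),interpolation=3)])[:,:,::-1])
for c in('top','side'):print([(np.round(d['box']).tolist(),round(d['conf'],2)) for d in viewer.search_frame(c,'ball_1')])
E
```

```text
time_s: 6.9
tcp_pos: [0.4404, 0.1064, 0.1367]
tool_rot: [[0.976, 0.22, -0.005], [0.22, -0.975, 0.022], [-0.0, -0.022, -1.0]]
ft_force: [0.4, -0.9, 0.5]
width: 0.0
grasp_force: 0.0
[-0.00094555 -0.00671973  0.04189365]
[([280.0, 182.0, 291.0, 197.0], 0.59), ([291.0, 173.0, 304.0, 182.0], 0.4)]
[]
```

View pics/a3.png

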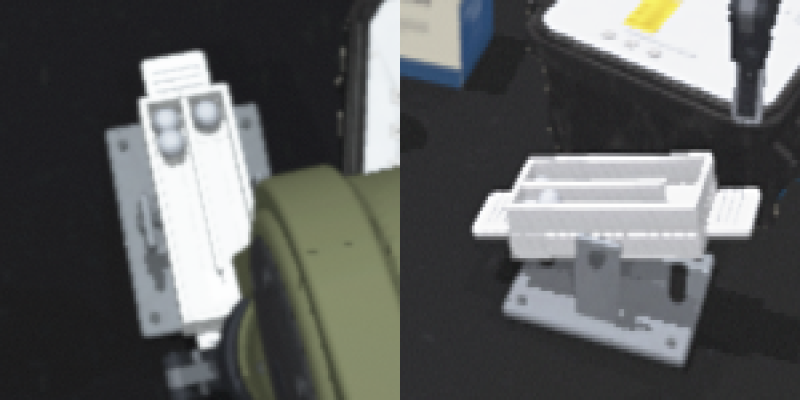

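The right lane has one ball at crop (206,110). The left lane has one level with it at (167,117), and the spare is behind that at (172,142). Both pockets are filled, so I'll tip the board back.

```bash
python3 -m jog '{"grip":[1,1,1,1,1,1,1,1,1,1,1,1,1,1],"dp":[[-0.001,-0.007,0.02],[0,0,0.02],[0,0,0.008],[0,0,0.007],[0,0,0.007],[0,0,0.007],[0,0,0.007],[0,0,0.006],[0,0,0.005],[0,0,0.004],[0,0,0.003],[0,0,0.002],[0,0,0],[0,0,0]],"roll":[0,0,0,0,0,0,0,0,0,0,0,0,0,0]}'
```

```text
time_s: 8.85
tcp_pos: [0.4381, 0.1108, 0.041]
tool_rot: [[0.974, 0.226, -0.006], [0.226, -0.974, 0.026], [-0.0, -0.027, -1.0]]
ft_force: [0.3, -0.0, 1.0]
width: -0.0001
grasp_force: 0.1
```

```bash
python3 -m jog '{"grip":[1,1,1,1,1,1,1,1,1,1,1,1],"dp":[[0,0,0.002],[0,0,0.001],[0,0,0],[0,0,-0.01],[0,0,-0.03],[0,0,-0.05],[0,0,-0.05],[0,-0.04,0],[0,-0.04,0],[0,-0.04,0],[0,-0.04,0],[0,0,0]],"roll":[0,0,0,0,0,0,0,0,0,0,0,0]}'
python3 - <<'E'
from h import *
import cv2
a=viewer.grab_frame('top')[135:285,220:370];b=viewer.grab_frame('side')[150:260,200:350]
cv2.imwrite('pics/a4.png',np.hstack([cv2.resize(a,(400,400),interpolation=3),cv2.resize(b,(400,400),interpolation=3)])[:,:,::-1])
E
```

```text
time_s: 10.35
tcp_pos: [0.4204, 0.182, 0.1862]
tool_rot: [[0.944, 0.329, -0.035], [0.331, -0.939, 0.094], [-0.002, -0.1, -0.995]]
ft_force: [-0.1, 0.5, -0.9]
width: 0.0001
grasp_force: 0.0
```

View pics/a4.png

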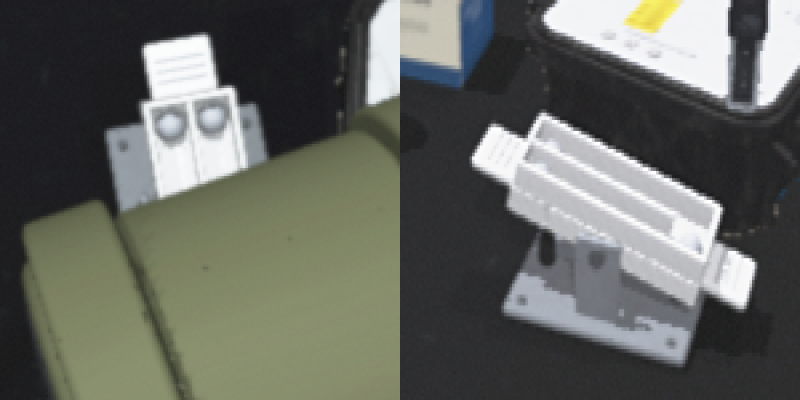

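The balls sit in both pockets at (172,122) and (212,118). In the side view the spare is in the channel at (690,238), the board is tipped back, and the gripper is clear.

```bash
python3 -m jog '{"grip":[1,1,1,1],"dp":[[0,0,0],[0,0,0],[0,0,0],[0,0,0]],"roll":[0,0,0,0]}'; python3 -c "
from bench import manip;print(manip.close_job())"
```

```text
time_s: 10.95
tcp_pos: [0.421, 0.1809, 0.1866]
tool_rot: [[0.944, 0.327, -0.034], [0.329, -0.94, 0.094], [-0.001, -0.1, -0.995]]
ft_force: [-0.0, 0.5, 0.2]
width: 0.0001
grasp_force: 0.0
the job is handed in; nothing more can be done
None
```

I handed the job in at about 11 s with the board tipped back, a ball in each pocket, the spare in the channel and the arm clear, judging by the last pictures; no verdict came back.

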